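# Strip a shaft stack and set each part at its checking place

### The arm

A 6-joint arm with a two-finger parallel gripper is mounted at the origin on the work surface; the furniture and walls round the work are solid. World frame = base frame: x ahead of the robot, y to its left, z up, the work surface at z = 0. Lengths are in mm, angles in degrees, forces in N, time in s.
With the tool pointing down it reaches from about 300 to 850 mm from the base axis. Payload 4.2 kg.
Tool frame: the origin (TCP) lies midway between the tips of the shut fingers; the grasp point (between the pads) lies 19 mm behind it; z points along the fingers, y is the line along which they close (so a half turn about z gives the same grasp; the last joint's range is limited). The gripper opens to 91 mm and grips with 3 to 60 N. Pads are 32 mm wide; open, the fingers measure 118 mm over their backs; the gripper's body (76 mm by 178 mm) begins 60 mm behind the grasp point.
Start: joints at [-72.938, 18.312, 89.639, -0, 72.044, -1.146], TCP at [179.678, -546.223, 213.976] pointing down, gripper open.
Joint ranges: [-177.97, 177.97], [-48.28, 115.42], [12.27, 149.76], [-77.06, 257.06], [2.81, 150.46], [-146.56, 146.56]. Speed limits (degrees/s): [147.25, 147.25, 180, 180, 180, 180].

### API

Orientations are given as [roll, pitch, yaw] about the fixed x, y, z axes, in that order (R = Rz(yaw) Ry(pitch) Rx(roll)).
In Python, from workcell import env gives the robot as it stands.
- The arm moves only by the shell command python3 -m jog 'ROWS' [FORCE]. ROWS is a JSON object of lists of equal length, an entry for each row: "jaw": the finger opening in mm, from 0 to 91.2; "slide": the shift along the tool's x, y, z in units of 30 mm (1.0 is 30 mm), a list of three; "spin": the turn about the tool's z in units of 8 degrees (1.0 is 8 degrees). In form: {"jaw": [jaw, ...], "slide": [[dx, dy, dz], ...], "spin": [spin, ...]}. A call has 1 to 10 rows; each row shifts and turns the commanded pose from where the row before left it, along the tool's axes as they then stand; what a row does not reach is not made up. A row lasts 1/10 s, in which the tool goes at most 50 mm and 8.59 degrees, less where a joint would pass 70% of its speed; a pose out of reach is approached as far as the arm can. A call is refused whole if a number of a shift passes 1 or a number of a turn 1, either way. A call with a gripper value outside its range is refused whole. The fingers move at their own pace and stop on an object; FORCE is the grip in N (left out, the last holds). Time passes only in rows, so rows that do not move let the fingers close. It gives the time, the measured TCP pose, the force, the opening and the grip force at its end, in the units of the state.
- env.state(): the state, without advancing time (a new reading comes with each control period).
- env.grab_frame(name): name is "scene" or "top"; returns the picture (480x640x3 uint8, red, green, blue); there is no depth.
- env.camera_model(name): a dict with "fx", "fy", "cx", "cy" (pixels), "camera_from_world" (4x4, takes a point from world to camera coordinates). Camera axes: x right, y up, looking along -z (the intrinsics and any distortion apply to the point x, -y, -z); pixel columns grow to the right and rows downward; lengths in mm; the calibration is good to about 2 mm. A picture is of the moment at which its call begins. camera_model takes no time and is no camera call.
- env.job_done(): hands the job in; it is judged then, once.
The state is a dict: "time_s": time; "qpos": joint angles; "qvel": joint speeds; "effort": joint torques, N m; "ee_pos": TCP position; "ee_rot": TCP orientation; "force": force on the tool from outside, world axes, zero at the start; "torque": the same for the moment, N m; "gripper_width": finger opening in mm; "gripper_force": force on a finger pad.
Only numpy, scipy, OpenCV 4.12 (cv2) and the standard library are available. Lean on these libraries where they do the work, as an engineer would, in place of code of your own. Each camera call takes 0.05 s, during which the arm holds its last target. There are 200 camera calls.

### The job

Take the shaft assembly on the blue post apart from the top down, one part at a time, and put each part in its place before lifting the next: the black clamp collar over the peg of the orange holder, the brass spacer flat on the round white anvil of the dark granite block, the ball bearing flat in the white cup with the blue pad, and last the gear over the cone of the green run-out stand, down on its seat. Lower the parts into place instead of dropping them, and leave the dial indicator lying where it is.

Things in the scene. Friction and masses are not known exactly. Their poses are not given: they have to be found in the camera images.
- post: fixed post with the stack: round blue foot 92 mm wide, 10 high; shoulder 28 mm wide to z 20; bare shaft 16.5 mm thick to z 72, chamfered. Origin: centre of underside, on the desk; z up the shaft. Starts with gear (underside at z 20), bearing (34), spacer (49), collar (61 to 75) loose on it, 1.7 mm play: each lifts straight off, clear once its underside is above 72. Post and targets trade spots
- collar: black steel clamp collar, a plain ring 32 mm across, bore 20 mm, 14 mm high, about 50 g; top of the stack. Origin at the centre of its underside, z along the bore, up.
- spacer: brass spacer ring 42 mm across, bore 20 mm, 12 mm high, about 100 g; second from the top. Origin at the centre of its underside, z along the bore, up.
- bearing: ball bearing, bright steel races with a black seal between, 52 mm across, bore 20 mm, 15 mm high, about 150 g; third from the top. Origin at the centre of its underside, z along the bore, up.
- gear: steel spur gear 66 mm across the teeth, bore 20 mm, 14 mm high, about 250 g; bottom of the stack. May be gripped anywhere across the teeth. Origin at the centre of its underside, z along the bore, up.
- peg_holder: target of the collar, fixed: orange square plate 74 x 74 mm, 12 mm high, with an upright steel peg 9 mm thick in its middle, rounded tip 38 mm above the desk. Origin at the centre of the underside, on the desk, under the peg. In place, the collar lies on the plate round the peg: its underside 12 mm above the desk.
- anvil: target of the spacer, fixed: dark granite block 90 x 90 mm, 22 mm high, with a flat round white anvil 62 mm across in its middle whose top is 26 mm above the desk. Origin at the centre of the underside, on the desk. In place, the spacer lies wholly on the anvil: its underside 26 mm above the desk.
- bearing_cup: target of the bearing, fixed: low round white cup 78 mm across, 10 mm high, with a blue pad on its floor; inside 66 mm across, floor 6 mm above the desk (so the rim stands only 4 mm over the pad). Origin at the centre of the underside, on the desk. In place, the bearing lies flat on the pad, inside the rim: its underside 6 mm above the desk.
- runout_stand: target of the gear, fixed: green round foot 88 mm wide, 9 mm high, rising to a flat steel seat 46 mm wide, 20 mm above the desk; in its middle a steel centring cone, 18 mm thick at the seat, 7 mm at the tip, tip 45 mm above the desk. Origin: centre of underside, on the desk, under the cone. In place, the gear lies on the seat round the cone: underside 20 mm above the desk
- dial_indicator: bystander, loose: dial indicator lying on its back, round case 56 mm across and 24 mm high with a thin stem, 108 mm long over all, 150 g. Origin at the middle of its length, on the desk; x along the stem. Not to be moved.

How it is judged (in metres and radians):
On the way, in this order (a step that is already met when the one before it is completed fails the run):
1. the black collar is over the peg of the orange holder, the other three still on the post (horizontal distance between collar and peg_holder below 0.008 m and z of collar in the frame of peg_holder between 0.01 and 0.015 m and angle between collar's own z axis and vertical below 0.12 rad and linear speed of collar below 0.02 m/s and contact force between collar and the fingers below 0.2 N and horizontal distance between each of spacer, bearing, gear and post below 0.006 m and z of spacer in the frame of post below 0.053 m and z of bearing in the frame of post below 0.038 m and z of gear in the frame of post below 0.024 m), for 0.2 s.
2. the brass spacer is on the white anvil, bearing and gear still on the post (horizontal distance between spacer and anvil below 0.01 m and z of spacer in the frame of anvil between 0.024 and 0.029 m and angle between spacer's own z axis and vertical below 0.12 rad and linear speed of spacer below 0.02 m/s and contact force between spacer and the fingers below 0.2 N and horizontal distance between each of bearing, gear and post below 0.006 m and z of bearing in the frame of post below 0.038 m and z of gear in the frame of post below 0.024 m), for 0.2 s.
3. the bearing lies in the white cup, the gear still on the post (horizontal distance between bearing and bearing_cup below 0.008 m and z of bearing in the frame of bearing_cup between 0.004 and 0.009 m and angle between bearing's own z axis and vertical below 0.12 rad and linear speed of bearing below 0.02 m/s and contact force between bearing and the fingers below 0.2 N and horizontal distance between gear and post below 0.006 m and z of gear in the frame of post below 0.024 m), for 0.2 s.
4. the gear sits down on the seat of the green stand, over the cone (horizontal distance between gear and runout_stand below 0.005 m and z of gear in the frame of runout_stand between 0.018 and 0.023 m and angle between gear's own z axis and vertical below 0.12 rad and linear speed of gear below 0.02 m/s and contact force between gear and the fingers below 0.2 N), for 0.2 s.
At the end, for the whole second after the job is handed in: All released, at rest, level within 7 degrees and seated (-2 to +3 mm in height): collar round the orange holder's peg (within 8 mm), spacer on the anvil (within 10 mm of its middle), bearing in the white cup (within 8 mm), gear round the cone on its seat (within 5 mm) (all of step 4 and horizontal distance between collar and peg_holder below 0.008 m and z of collar in the frame of peg_holder between 0.01 and 0.015 m and angle between each of collar, spacer, bearing's own z axis and vertical below 0.12 rad and linear speed of each of collar, spacer, bearing below 0.02 m/s and contact force between each of collar, spacer, bearing and the fingers below 0.2 N and horizontal distance between spacer and anvil below 0.01 m and z of spacer in the frame of anvil between 0.024 and 0.029 m and horizontal distance between bearing and bearing_cup below 0.008 m and z of bearing in the frame of bearing_cup between 0.004 and 0.009 m); the robot touches nothing.
It fails at once if the collar is dropped into its place from more than about 3 cm (horizontal distance between collar and peg_holder below 0.03 m and z of collar in the frame of peg_holder below 0.052 m and linear speed of collar above 0.7 m/s).
It fails at once if the spacer is dropped into its place from more than about 3 cm (horizontal distance between spacer and anvil below 0.03 m and z of spacer in the frame of anvil below 0.066 m and linear speed of spacer above 0.7 m/s).
It fails at once if the bearing is dropped into its place from more than about 3 cm (horizontal distance between bearing and bearing_cup below 0.03 m and z of bearing in the frame of bearing_cup below 0.046 m and linear speed of bearing above 0.7 m/s).
It fails at once if the gear is dropped into its place from more than about 3 cm (horizontal distance between gear and runout_stand below 0.03 m and z of gear in the frame of runout_stand below 0.06 m and linear speed of gear above 0.7 m/s).
It fails at once if the dial indicator is pushed away by more than 15 mm (distance of dial_indicator from where it was at the start of the episode above 0.015 m).
It also fails if it takes over 128 s, if anything falls off the work surface, if the arm or the gripper's body presses on something with over 40 N, if the wrist force passes 120 N, or if a joint passes its speed limit or range.

## Working session

There is one attempt and no reset: what is moved stays moved. The work goes in short steps, Python scripts to look and compute and a shell command to move; the robot and the scene stay as the last step left them, time stands still between calls to the robot, and variables do not carry over. Pictures are saved under pics/ and viewed, at most 14 in all, crops included, and the job is handed in when it is done.

```bash
mkdir -p pics; ls
python3 - <<'E'
from workcell import env
import cv2,numpy as np
s=env.state();print(s['ee_pos'],s['ee_rot'],s['force'],s['time_s'])
for n in('scene','top'):
    im=env.grab_frame(n);cv2.imwrite(f'pics/{n}0.png',im[:,:,::-1])
    m=env.camera_model(n);print(n,{k:np.round(v,3).tolist() if not isinstance(v,str) else v for k,v in m.items()})
E
```

```text
pics
[ 179.72549223 -546.14269576  213.62300155] [-1.79983864e+02 -7.44738547e-03  1.82085733e+01] [-0.06344704  0.16287974  0.34041051] 0.0
scene {'fx': 440.828, 'fy': 440.828, 'cx': 320.698, 'cy': 235.832, 'camera_from_world': [[-0.687, -0.726, 0.011, 409.07], [0.459, -0.422, 0.782, -240.38], [-0.563, 0.542, 0.623, -758.714], [0.0, 0.0, 0.0, 1.0]]}
top {'fx': 540.476, 'fy': 540.476, 'cx': 317.29, 'cy': 243.702, 'camera_from_world': [[0.016, -0.999, 0.028, 73.767], [0.995, 0.019, 0.094, -527.001], [-0.094, 0.026, 0.995, -984.984], [0.0, 0.0, 0.0, 1.0]]}
```

View pics/scene0.png

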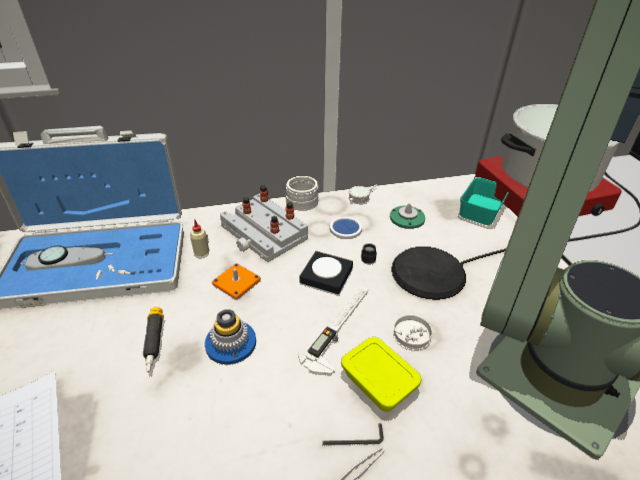

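View pics/top0.png

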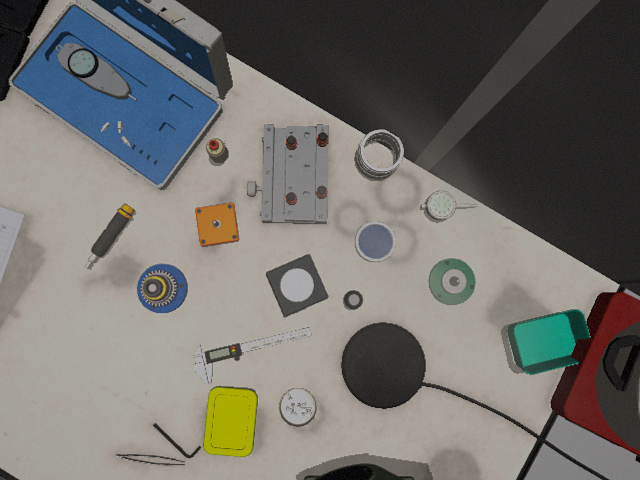

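The pictures show the following, as scene pixel / top pixel:

| Item | Scene | Top |
|---|---|---|
| Post with stack | (230,335) | (161,288) |
| Orange holder | (236,280) | (217,224) |
| Anvil | (327,268) | (297,285) |
| Cup | (346,227) | (375,241) |
| Green stand | (407,215) | (452,282) |
| Dial indicator | (360,193) | (440,205) |

Next I'll measure them with colour masks.

```bash
cat > vis.py <<'E'
from workcell import env
import cv2,numpy as np
def ray(n,px,z):
    m=env.camera_model(n);T=np.array(m['camera_from_world']);R=T[:3,:3];c=-R.T@T[:3,3]
    px=np.asarray(px,float).reshape(-1,2)
    d=np.c_[(px[:,0]-m['cx'])/m['fx'],-(px[:,1]-m['cy'])/m['fy'],-np.ones(len(px))]@R
    return (c+d*((z-c[2])/d[:,2])[:,None])[:,:2]
def proj(n,p):
    m=env.camera_model(n);T=np.array(m['camera_from_world']);q=T[:3,:3]@np.array(p,float)+T[:3,3]
    return m['cx']+m['fx']*q[0]/-q[2], m['cy']-m['fy']*q[1]/-q[2]
def mask(im,lo,hi,c,r):
    h=cv2.cvtColor(im,cv2.COLOR_RGB2HSV);k=cv2.inRange(h,np.array(lo),np.array(hi))
    roi=np.zeros_like(k);cv2.circle(roi,(int(c[0]),int(c[1])),r,255,-1);return k&roi
def blob(k):
    cs=cv2.findContours(k,cv2.RETR_EXTERNAL,cv2.CHAIN_APPROX_NONE)[0]
    return max(cs,key=cv2.contourArea)
def circ(n,cnt,z):
    p=ray(n,cv2.convexHull(cnt).reshape(-1,2),z)
    e=cv2.fitEllipse((ray(n,cnt.reshape(-1,2),z)).astype(np.float32));c,r=cv2.minEnclosingCircle(p.astype(np.float32))
    return np.round(e[0],1),np.round(e[1],1),'minc',np.round(c,1),round(2*r,1)
E
python3 - <<'E'
from vis import *
F={'post':((100,130,60),(125,255,255),10,{'scene':((230,342),35),'top':((161,288),35)}),
'orange':((5,150,100),(20,255,255),12,{'scene':((236,280),35),'top':((217,224),35)}),
'anvil':((0,0,170),(180,60,255),26,{'scene':((327,268),21),'top':((297,285),20)}),
'pad':((100,60,40),(130,255,255),6,{'scene':((346,227),25),'top':((375,241),28)}),
'stand':((60,70,30),(90,255,255),9,{'scene':((407,215),30),'top':((452,282),35)})}
for v in('scene','top'):
    im=cv2.imread(f'pics/{v}0.png')[:,:,::-1].copy()
    for n,(lo,hi,z,d) in F.items():
        b=blob(mask(im,lo,hi,*d[v]));print(v,n,*circ(v,b,z))
        if n=='orange':
            q=ray(v,cv2.boxPoints(cv2.minAreaRect(b)),z);print(q.round(0).tolist(),q.mean(0))
            a=cv2.minAreaRect(ray(v,b.reshape(-1,2),z).astype(np.float32));print(a)
def crop(v,x,y,w,h,s):
    return cv2.resize(cv2.imread(f'pics/{v}0.png')[y:y+h,x:x+w],None,fx=s,fy=s,interpolation=cv2.INTER_CUBIC)
cv2.imwrite('pics/c1.png',np.vstack([np.hstack([crop('top',120,250,80,60,5),crop('scene',190,300,80,60,5)]),np.hstack([crop('top',177,194,80,60,5),crop('top',410,250,80,60,5)])]))
E
```

```text
scene post [439.7 373.2] [82.4 94.9] minc [436.4 374.5] 93.4
scene orange [557.8 277.7] [83.5 87.8] minc [558.  279.8] 99.5
[[589.0, 318.0], [613.0, 225.0], [527.0, 237.0], [510.0, 324.0]] [559.8096926  276.09055193]
((558.3650512695312, 277.12518310546875), (77.58476257324219, 75.75176239013672), 10.248841285705566)
scene anvil [450.2 121.3] [59.6 61.3] minc [450.1 121.3] 63.5
scene pad [538.3 -28.9] [55.4 61.4] minc [537.8 -28.4] 62.0
scene stand [ 459.  -168.6] [79. 90.] minc [ 459.5 -168.7] 92.4
top post [438.4 371.3] [87.7 88.7] minc [438.9 371.3] 90.4
top orange [560.7 273.1] [82.9 83.4] minc [560.6 273.3] 98.7
[[590.0, 316.0], [603.0, 244.0], [531.0, 231.0], [519.0, 302.0]] [560.74863682 273.31925672]
((560.8101806640625, 273.20623779296875), (72.72283172607422, 72.21273803710938), 9.91952133178711)
top anvil [448.6 120.3] [57.2 57.4] minc [448.6 120.4] 58.9Traceback (most recent call last):
  File "<stdin>", line 10, in <module>
  File "vis.py", line 19, in circ
    e=cv2.fitEllipse((ray(n,cnt.reshape(-1,2),z)).astype(np.float32));c,r=cv2.minEnclosingCircle(p.astype(np.float32))
cv2.error: OpenCV(4.12.0) /io/opencv/modules/imgproc/src/shapedescr.cpp:361: error: (-201:Incorrect size of input array) There should be at least 5 points to fit the ellipse in function 'fitEllipseNoDirect'
```

Run:
```python
from vis import *
v='top';im=cv2.imread('pics/top0.png')[:,:,::-1].copy()
h=cv2.cvtColor(im,cv2.COLOR_RGB2HSV);print(h[241,375],h[230,370],h[282,435])
print('pad',*circ(v,blob(mask(im,(100,45,40),(130,255,255),(375,241),26)),6))
print('stand',*circ(v,blob(mask(im,(60,70,30),(90,255,255),(452,282),35)),9))
def crop(v,x,y,w,h,s):
    return cv2.resize(cv2.imread(f'pics/{v}0.png')[y:y+h,x:x+w],None,fx=s,fy=s,interpolation=cv2.INTER_CUBIC)
cv2.imwrite('pics/c1.png',np.vstack([np.hstack([crop('top',120,250,80,60,5),crop('scene',190,300,80,60,5)]),np.hstack([crop('top',177,194,80,60,5),crop('top',410,250,80,60,5)])]))
```

```text
[117  37 123] [115  40 114] [ 66  43 126]
pad [551.3 -34.2] [22.5 47.3] minc [547.1 -31.3] 52.5
stand [ 481.8 -188.4] [31.  66.2] minc [ 477.2 -185.5] 74.3
```

View pics/c1.png

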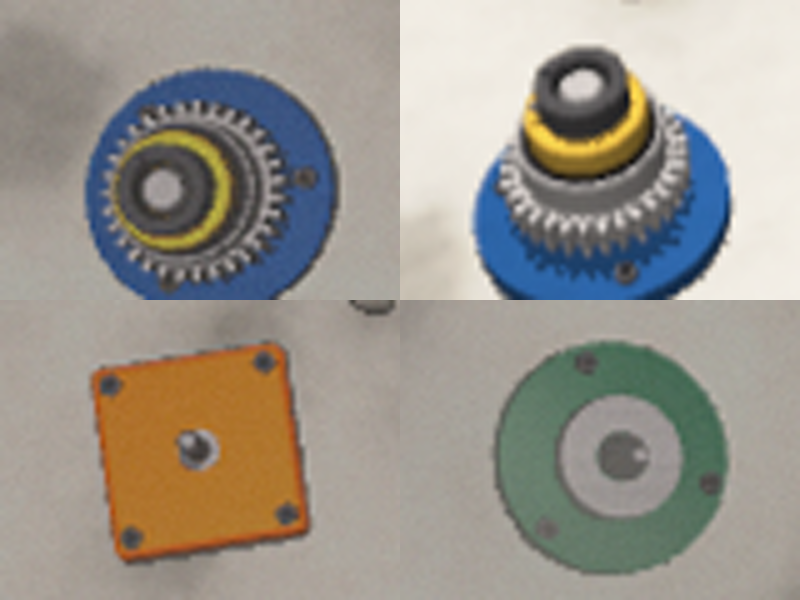

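The crop shows the collar top ring centred at top (152.2,287.6) and scene (306.5→ about 226.5,317). The peg tip is near top (214.5,221.8).

Run:
```python
from vis import *
v='top';im=cv2.imread('pics/top0.png')[:,:,::-1].copy()
print('pad',*circ(v,blob(mask(im,(100,25,40),(135,255,160),(375,241),26)),6))
print('stand',*circ(v,blob(mask(im,(50,30,30),(90,255,255),(452,282),35)),9))
print('collar',ray('top',[152.2,287.6],75),ray('scene',[226.4,316.8],72),ray('scene',[226.4,316.8],75))
print('peg tip',ray('top',[214.5,222],38),'base', ray('top',[217.8,224.2],12))
im=cv2.imread('pics/scene0.png')[:,:,::-1].copy()
print('cone tip/seat top',ray('top',[538/5+410-82+82-82+82,0+0],45)*0)
for vv,c in(('top',(152,288)),('scene',(226,317))):
    im=cv2.imread(f'pics/{vv}0.png')[:,:,::-1].copy()
    print(vv,'collar',*circ(vv,blob(mask(im,(0,0,0),(180,110,95),c,9)),75))
    print(vv,'shaft',*circ(vv,blob(mask(im,(0,0,110),(180,70,255),c,6)),72))
dt=ray('top',[[440,205],[475,206],[423,207]],15);print('dial',dt.round(0).tolist())
print('vise',ray('top',[[262,225],[328,222],[250,188],[322,140]],50).round(0).tolist())
print('blk',ray('top',[[353,299]],20).round(0))
```

```text
pad [534.4 -27.4] [61.7 62.5] minc [534.7 -27.3] 64.0
stand [ 461.  -174.1] [85.1 85.3] minc [ 460.9 -174.2] 87.4
collar [[438.55347969 370.83917196]] [[439.66885742 371.97109288]] [[437.22833804 373.17815554]]
peg tip [[560.80181691 272.82074526]] base [[560.17163202 270.78419008]]
cone tip/seat top [[ 0. -0.]]
top collar [438.  371.1] [28.8 30.1] minc [437.9 371.2] 31.4
top shaft [438.7 372. ] [11.  12.8] minc [438.4 371.8] 13.5
scene collar [436.  374.5] [28.1 35.1] minc [435.5 374.7] 36.0
scene shaft [439.8 372.9] [14.  14.4] minc [439.6 373. ] 15.1
dial [[605.0, -150.0], [604.0, -218.0], [600.0, -118.0]]
vise [[555.0, 185.0], [563.0, 65.0], [623.0, 208.0], [716.0, 78.0]]
blk [[424.  15.]]
```

Run:
```python
from vis import *
for z in (50,100,150,200,250): print(z,ray('top',[[625,350],[605,360]],z).round(0).tolist(),ray('scene',[[515,143],[512,120]],z).round(0).tolist())
```

```text
50 [[340.0, -477.0], [322.0, -440.0]] [[441.0, -664.0], [530.0, -814.0]]
100 [[345.0, -447.0], [327.0, -412.0]] [[401.0, -559.0], [483.0, -697.0]]
150 [[349.0, -417.0], [333.0, -384.0]] [[362.0, -454.0], [436.0, -580.0]]
200 [[354.0, -387.0], [338.0, -356.0]] [[323.0, -350.0], [390.0, -463.0]]
250 [[359.0, -357.0], [344.0, -328.0]] [[284.0, -245.0], [343.0, -346.0]]
```

```bash
python3 -m jog '{"jaw":[91,91,91,91],"slide":[[0,0,-1],[0,0,-1],[0,0,-1],[0,0,-0.5]],"spin":[0,0,0,0]}' 20
```

```text
time_s: 0.5
ee_pos: [179.8, -546.7, 321.3]
ee_rot: [179.8, 0.0, 18.2]
force: [-0.6, -0.2, -1.4]
gripper_width: 90.8
gripper_force: 0.0
```

```bash
python3 -m jog '{"jaw":[91,91,91,91,91,91,91,91,91],"slide":[[0,0,0],[0,0,0],[0,0,0],[0,0,0],[0,0,0],[0,0,0],[0,0,0],[0,0,0],[0,0,0]],"spin":[-1,-1,-1,-1,-1,-1,-1,-1,-0.975]}'; python3 -m jog '{"jaw":[50,50,50,50,50,50,50,50,50,50],"slide":[[1,0.4,0],[1,0.4,0],[1,0.4,0],[1,0.4,0],[1,0.4,0],[1,0.4,0],[1,0.4,0],[1,0.4,0],[1,0.4,0],[1,0.4,0]],"spin":[0,0,0,0,0,0,0,0,0,0]}';python3 -m jog '{"jaw":[50,50,50,50,50,50,50,50,50,50],"slide":[[1,0.4,0],[1,0.4,0],[1,0.4,0],[1,0.4,0],[1,0.4,0],[1,0.4,0],[1,0.4,0],[1,0.4,0],[1,0.4,0],[1,0.4,0]],"spin":[0,0,0,0,0,0,0,0,0,0]}'; python3 -m jog '{"jaw":[50,50,50,50,50,50,50,50,50,50],"slide":[[1,0.1,0],[1,0.1,0],[1,0.1,0],[1,0.1,0],[1,0.1,0],[1,0,0],[1,0,0],[1,0,0],[1,0,0],[1,0,0]],"spin":[0,0,0,0,0,0,0,0,0,0]}'
```

```text
time_s: 1.4
ee_pos: [179.5, -545.9, 318.2]
ee_rot: [-180.0, -0.1, 90.3]
force: [0.1, -0.2, -0.9]
gripper_width: 91.0
gripper_force: 0.0
time_s: 2.4
ee_pos: [299.5, -244.7, 318.5]
ee_rot: [-180.0, -0.0, 90.0]
force: [0.4, 0.1, -1.3]
gripper_width: 50.0
gripper_force: 0.0
time_s: 3.4
ee_pos: [419.5, 55.1, 318.5]
ee_rot: [-179.9, 0.0, 90.0]
force: [0.6, 0.4, -2.0]
gripper_width: 50.3
gripper_force: 0.0
time_s: 4.4
ee_pos: [434.1, 354.8, 318.2]
ee_rot: [-179.9, 0.1, 90.0]
force: [-0.3, -0.7, -1.7]
gripper_width: 50.1
gripper_force: 0.0
```

```bash
python3 -m jog '{"jaw":[50,50,50,50,50,50,50,50,50],"slide":[[0.567,0.147,0],[0,0,1],[0,0,1],[0,0,1],[0,0,1],[0,0,1],[0,0,1],[0,0,1],[0,0,0]],"spin":[0,0,0,0,0,0,0,0,0]}'
cat > snap.py <<'E'
import sys
from vis import *
n,o=sys.argv[1],sys.argv[2]
b=[]
for a in sys.argv[3:]:
    v,x,y=a.split(',');x=min(max(int(x)-40,0),560);y=min(max(int(y)-60,0),360)
    b.append(cv2.resize(env.grab_frame(v)[y:y+120,x:x+80,::-1],None,fx=5,fy=5,interpolation=cv2.INTER_CUBIC));print(v,x,y)
cv2.imwrite(f'pics/{o}.png',np.hstack(b))
E
python3 snap.py x p1 top,158,280 scene,226,317
```

```text
time_s: 5.3
ee_pos: [436.1, 368.5, 104.4]
ee_rot: [-179.5, 0.4, 90.0]
force: [-1.4, 0.0, -1.8]
gripper_width: 50.2
gripper_force: 0.0
top 118 220
scene 186 257
```

View pics/p1.png

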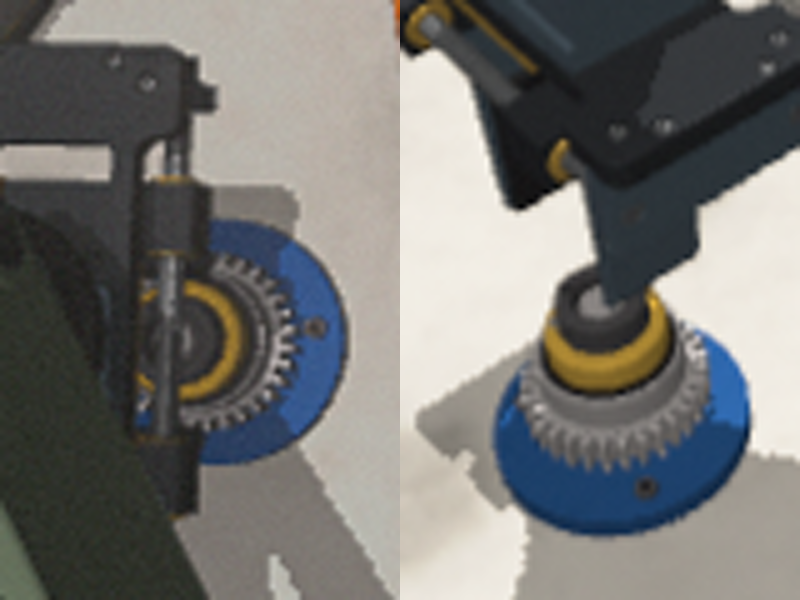

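The fingers straddle the collar roughly: scene crop shows the near finger tip at about (229,317), just above and in front of the collar. I'll check that the pose has settled.

```bash
python3 -c "
from workcell import env
s=env.state();print(s['time_s'],s['ee_pos'],s['ee_rot'],s['qvel'])"; python3 -m jog '{"jaw":[50,50],"slide":[[0,0,0],[0,0,0]],"spin":[0,0]}'
```

```text
5.4 [438.89548415 370.76099346 108.85834744] [-1.79954019e+02  4.59760282e-02  9.00107270e+01] [-0.06339346 -1.53623478 -2.33559759  0.0356409  -0.20798803 -0.04522188]
time_s: 5.6
ee_pos: [439.8, 371.5, 110.7]
ee_rot: [179.8, -0.1, 90.0]
force: [-0.4, 1.3, -1.1]
gripper_width: 50.0
gripper_force: 0.0
```

```bash
python3 -m jog '{"jaw":[46,46,46,46,46],"slide":[[0,0,0.5],[0,0,0.5],[0,0,0.3],[0,0,0.15],[0,0,0]],"spin":[0,0,0,0,0]}'; python3 -m jog '{"jaw":[46,46,46],"slide":[[0,0,0],[0,0,0],[0,0,0]],"spin":[0,0,0]}'
```

```text
time_s: 6.1
ee_pos: [439.0, 370.8, 65.4]
ee_rot: [-180.0, 0.0, 90.0]
force: [-0.7, 0.9, -1.2]
gripper_width: 46.0
gripper_force: 0.0
time_s: 6.4
ee_pos: [439.3, 371.0, 65.9]
ee_rot: [180.0, -0.0, 90.0]
force: [-0.6, -0.4, -2.3]
gripper_width: 46.3
gripper_force: 0.0
```

```bash
python3 -m jog '{"jaw":[46,46,25,25,25,25,25,25],"slide":[[0,0,0.07],[0,0,0],[0,0,0],[0,0,0],[0,0,0],[0,0,0],[0,0,0],[0,0,0]],"spin":[0,0,0,0,0,0,0,0]}' 20; python3 -m jog '{"jaw":[25,25,25,25,25,25],"slide":[[0,0,-0.2],[0,0,-0.3],[0,0,-0.5],[0,0,-0.5],[0,0,-0.3],[0,0,0]],"spin":[0,0,0,0,0,0]}'; python3 snap.py x p2 top,158,280 scene,226,300
```

```text
time_s: 7.2
ee_pos: [439.0, 370.8, 63.3]
ee_rot: [180.0, 0.0, 90.0]
force: [-0.0, 0.3, -1.0]
gripper_width: 31.3
gripper_force: 20.0
time_s: 7.8
ee_pos: [439.7, 371.5, 119.2]
ee_rot: [179.8, -0.1, 90.0]
force: [-0.2, 0.7, -2.0]
gripper_width: 31.0
gripper_force: 20.0
top 118 220
scene 186 240
```

View pics/p2.png

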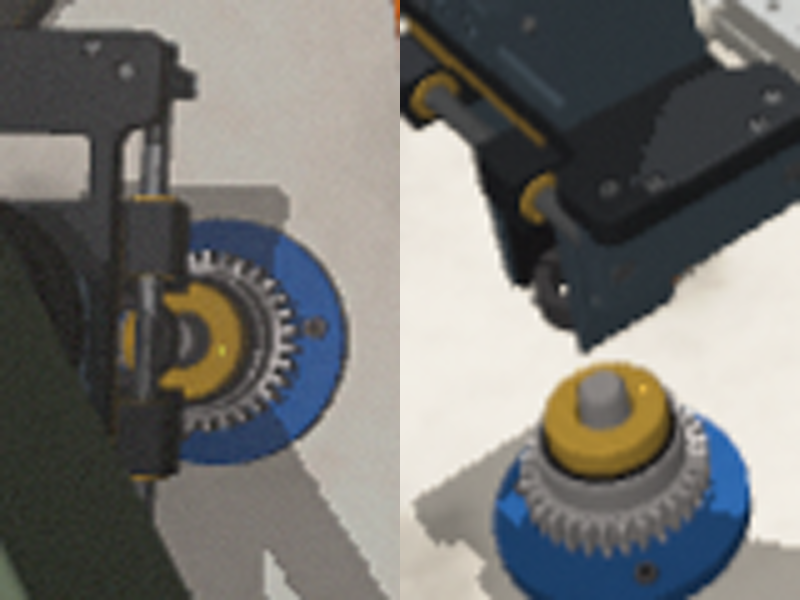

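The collar is lifted and the spacer stays on the post with the shaft showing (scene about (306,317)). A sliver of light through the bore agrees with a level ring. Now to the holder.

```bash
python3 -m jog '{"jaw":[25,25,25,25,25,25,25,25],"slide":[[-0.3,0.4,0],[-0.6,0.75,0],[-0.8,1,0],[-0.8,1,0],[-0.5,0.62,0],[-0.25,0.3,0],[0,0,0],[0,0,0]],"spin":[0,0,0,0,0,0,0,0]}';python3 -m jog '{"jaw":[25,25,25,25,25,25],"slide":[[0,0,0.5],[0,0,0.6],[0,0,0.3],[0,0,0.1],[0,0,0],[0,0,0]],"spin":[0,0,0,0,0,0]}'; python3 snap.py x p3 top,217,224 scene,236,265
```

```text
time_s: 8.7
ee_pos: [560.3, 273.4, 116.8]
ee_rot: [-179.9, 0.0, 90.0]
force: [-0.9, 0.5, -1.9]
gripper_width: 31.1
gripper_force: 20.0
time_s: 9.3
ee_pos: [561.4, 273.8, 73.1]
ee_rot: [179.9, -0.0, 90.0]
force: [-1.4, -0.8, -1.5]
gripper_width: 30.9
gripper_force: 20.0
top 177 164
scene 196 205
```

View pics/p3.png

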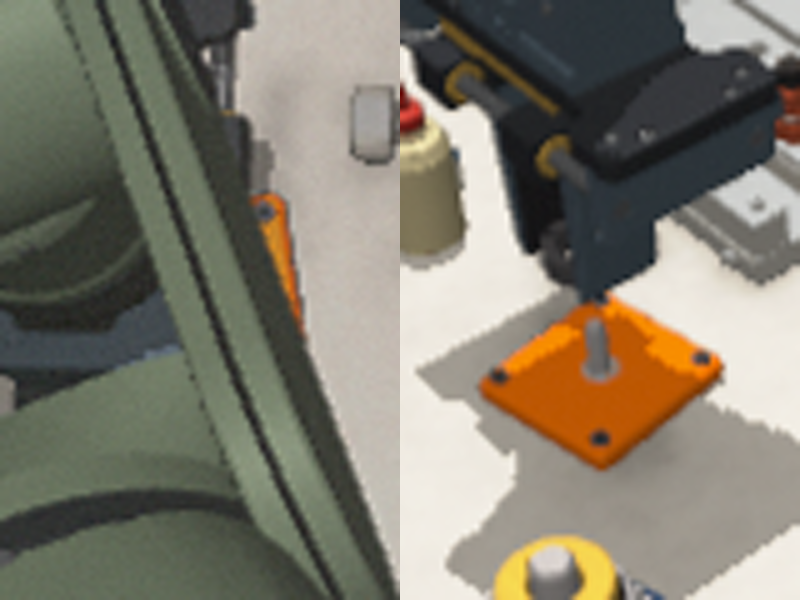

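The scene crop shows the peg tip at about (235.2,268.5), with its base at (235.5,280.5). I'll cross-check it, and the finger, against the scene camera.

Run:
```python
from vis import *
print(ray('scene',[235.2,269],38),ray('scene',[235.3,280],12))
print(ray('scene',[226.4,316.8],72))
print('tcp',proj('scene',(560.8,273.6,73)))
```

```text
[[562.35105539 272.90658399]] [[559.60371974 278.00455098]]
[[439.66885742 371.97109288]]
tcp (np.float64(233.43458614994813), np.float64(256.67309047435856))
```

```bash
python3 -m jog '{"jaw":[25,25,25,25,25,25,25],"slide":[[0,0,0.4],[0,0,0.5],[0,0,0.5],[0,0,0.25],[0,0,0.15],[0,0,0],[0,0,0]],"spin":[0,0,0,0,0,0,0]}';python3 -m jog '{"jaw":[25,25,25],"slide":[[0,0,0.06],[0,0,0.04],[0,0,0]],"spin":[0,0,0]}'
```

```text
time_s: 10.1
ee_pos: [561.5, 273.5, 18.7]
ee_rot: [179.9, -0.0, 90.0]
force: [-0.5, 0.1, -2.0]
gripper_width: 31.0
gripper_force: 20.0
time_s: 10.4
ee_pos: [561.1, 273.3, 15.4]
ee_rot: [180.0, 0.0, 90.0]
force: [-0.5, -0.7, -2.1]
gripper_width: 30.8
gripper_force: 20.0
```

```bash
python3 -m jog '{"jaw":[25,25,25],"slide":[[0,0,0.03],[0,0,0],[0,0,0]],"spin":[0,0,0]}';python3 -m jog '{"jaw":[42,42,42,42,42,42,42],"slide":[[0,0,0],[0,0,0],[0,0,0],[0,0,0],[0,0,-0.3],[0,0,-0.6],[0,0,-0.6]],"spin":[0,0,0,0,0,0,0]}';python3 -m jog '{"jaw":[50,50,50,50,50,50,50],"slide":[[0,0,-1],[0,0,-1],[0.6,-0.8,0],[0.8,-1,0],[0.8,-1,0],[0.7,-0.9,0],[0.35,-0.37,0]],"spin":[0,0,0,0,0,0,0]}'; python3 snap.py x p4 top,217,224 scene,236,285
```

```text
time_s: 10.7
ee_pos: [561.1, 273.3, 14.4]
ee_rot: [180.0, 0.0, 90.0]
force: [-0.2, 0.3, -1.8]
gripper_width: 31.3
gripper_force: 20.0
time_s: 11.4
ee_pos: [561.0, 273.3, 60.3]
ee_rot: [-180.0, 0.0, 90.0]
force: [0.1, 0.4, -1.8]
gripper_width: 41.7
gripper_force: 0.0
time_s: 12.1
ee_pos: [436.8, 372.1, 120.2]
ee_rot: [-180.0, -0.0, 90.1]
force: [0.3, 0.9, -0.9]
gripper_width: 49.9
gripper_force: 0.0
top 177 164
scene 196 225
```

View pics/p4.png

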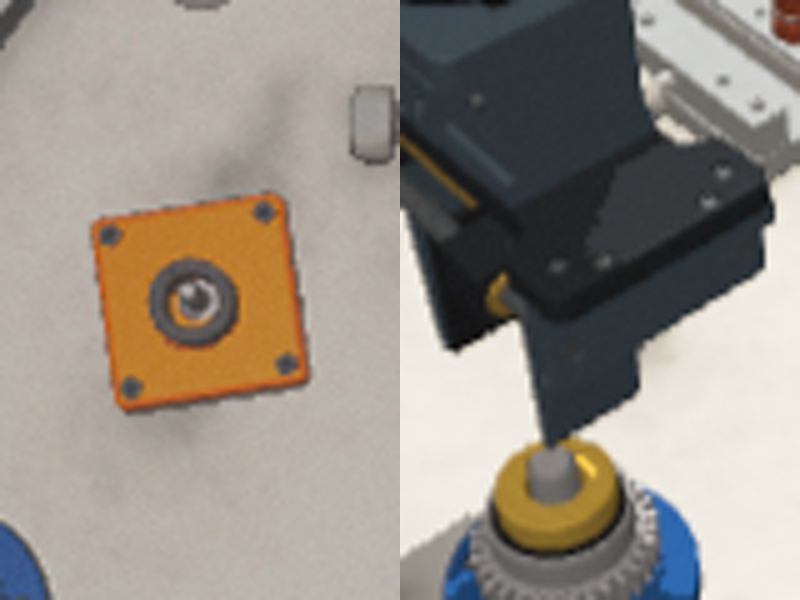

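The collar ring lies flat on the orange plate around the peg, centred at top (215.6,224.6). Its offset is about 2 mm, within tolerance. Next, the spacer.

```bash
python3 -m jog '{"jaw":[58,58,58,58,58,58,58,58],"slide":[[0,0,0],[0,0,0.5],[0,0,0.7],[0,0,0.6],[0,0,0.3],[0,0,0.1],[0,0,0.06],[0,0,0]],"spin":[0,0,0,0,0,0,0,0]}';python3 -m jog '{"jaw":[58,35,35,35,35,35,35],"slide":[[0,0,0],[0,0,0],[0,0,0],[0,0,0],[0,0,0],[0,0,0],[0,0,0]],"spin":[0,0,0,0,0,0,0]}'
```

```text
time_s: 13.0
ee_pos: [439.6, 370.9, 52.1]
ee_rot: [179.9, -0.0, 90.0]
force: [-0.5, -0.0, -1.5]
gripper_width: 58.1
gripper_force: 0.0
time_s: 13.7
ee_pos: [439.3, 371.1, 52.0]
ee_rot: [179.9, -0.0, 90.0]
force: [0.1, 0.7, 1.6]
gripper_width: 41.1
gripper_force: 20.0
```

```bash
python3 -m jog '{"jaw":[35,35,35,35,35],"slide":[[0,0,-0.2],[0,0,-0.5],[0,0,-0.6],[0,0,-0.5],[0,0,0]],"spin":[0,0,0,0,0]}';python3 -m jog '{"jaw":[35,35,35,35,35,35,35,35,35,35],"slide":[[-0.4,0,0],[-0.8,0.05,0],[-1,0.05,0],[-1,0.05,0],[-1,0.05,0],[-1,0.05,0],[-1,0.05,0],[-1,0.05,0],[-0.8,0,0],[-0.37,0,0]],"spin":[0,0,0,0,0,0,0,0,0,0]}';python3 -m jog '{"jaw":[35,35,35,35],"slide":[[0,0,0.5],[0,0,0.3],[0,0,0],[0,0,0]],"spin":[0,0,0,0]}'; python3 snap.py x p5 top,297,285 scene,327,255
```

```text
time_s: 14.2
ee_pos: [439.6, 371.5, 107.4]
ee_rot: [179.9, -0.1, 90.0]
force: [0.1, -0.0, -3.4]
gripper_width: 41.0
gripper_force: 20.0
time_s: 15.2
ee_pos: [447.7, 117.2, 104.5]
ee_rot: [-179.8, 0.1, 89.9]
force: [-0.2, 0.4, -2.5]
gripper_width: 41.4
gripper_force: 20.0
time_s: 15.6
ee_pos: [449.2, 120.0, 81.3]
ee_rot: [-179.9, 0.0, 90.0]
force: [-0.1, 0.2, -2.9]
gripper_width: 41.4
gripper_force: 20.0
top 257 225
scene 287 195
```

View pics/p5.png

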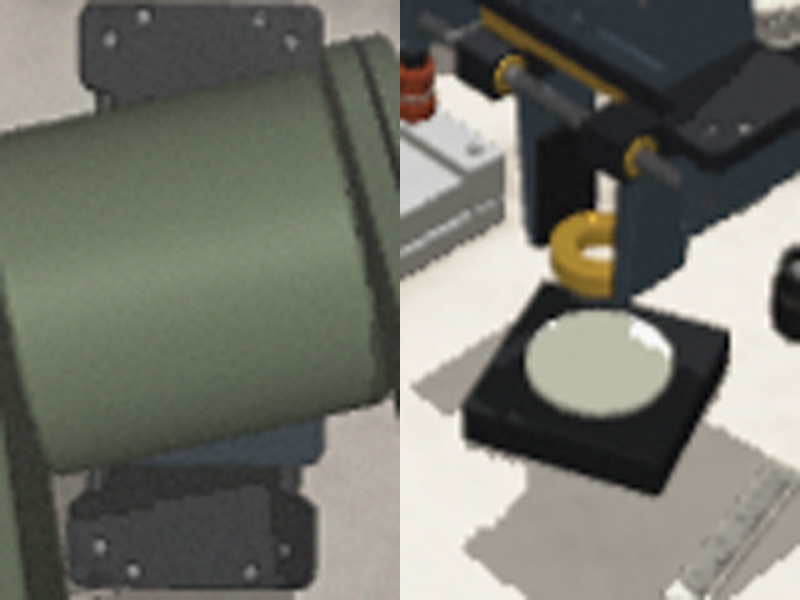

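The brass spacer hangs level between the fingers, scene about (326,246), above the white anvil at (327,268). I'll lower it.

```bash
python3 -m jog '{"jaw":[35,35,35,35,35,35,35,35],"slide":[[0,0,0.3],[0,0,0.5],[0,0,0.5],[0,0,0.25],[0,0,0.1],[0,0,0.04],[0,0,0],[0,0,0]],"spin":[0,0,0,0,0,0,0,0]}'
```

```text
time_s: 16.5
ee_pos: [449.9, 119.8, 31.4]
ee_rot: [179.9, -0.0, 90.0]
force: [-0.9, 0.3, -2.9]
gripper_width: 41.1
gripper_force: 20.0
```

```bash
python3 -m jog '{"jaw":[35,35,35,35],"slide":[[0,0,0.04],[0,0,0.03],[0,0,0.02],[0,0,0]],"spin":[0,0,0,0]}'; python3 -m jog '{"jaw":[54,54,54,54,54,54,54],"slide":[[0,0,0],[0,0,0],[0,0,0],[0,0,0],[0,0,-0.3],[0,0,-0.6],[0,0,-0.9]],"spin":[0,0,0,0,0,0,0]}'; python3 -m jog '{"jaw":[68,68,68,68,68,68,68,68,68,68],"slide":[[0,0,-0.7],[0.8,0,0],[1,-0.05,0],[1,-0.05,0],[1,-0.05,0],[1,-0.05,0],[1,-0.05,0],[1,-0.05,0],[1,-0.05,0],[0.57,0,0]],"spin":[0,0,0,0,0,0,0,0,0,0]}'; python3 snap.py x p6 top,297,285 scene,236,285
```

```text
time_s: 16.9
ee_pos: [449.7, 119.8, 29.0]
ee_rot: [180.0, -0.0, 90.0]
force: [-1.6, -0.1, 5.4]
gripper_width: 41.2
gripper_force: 20.0
time_s: 17.6
ee_pos: [448.5, 119.5, 82.3]
ee_rot: [-179.8, 0.0, 90.0]
force: [0.2, 0.4, -0.9]
gripper_width: 53.9
gripper_force: 0.0
time_s: 18.6
ee_pos: [438.9, 372.9, 103.7]
ee_rot: [180.0, -0.0, 90.1]
force: [0.2, 0.6, -0.9]
gripper_width: 68.3
gripper_force: 0.0
top 257 225
scene 196 225
```

View pics/p6.png

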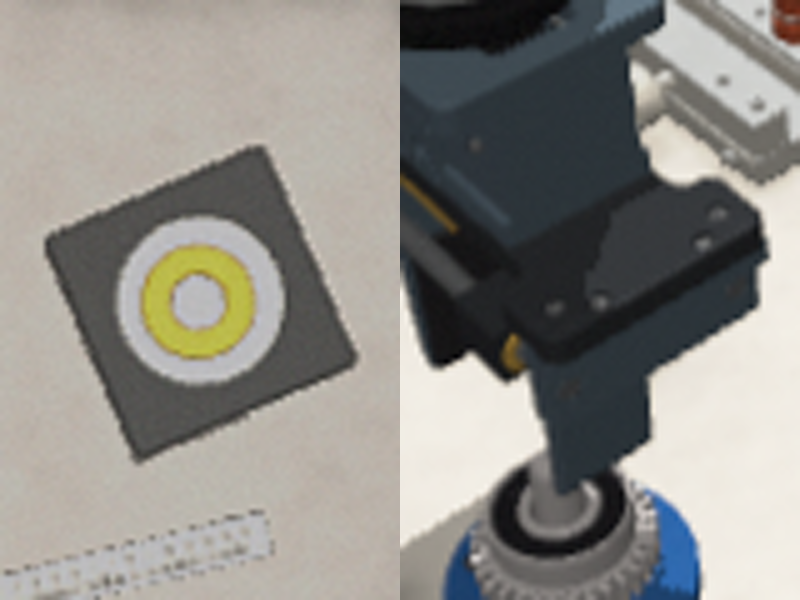

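The spacer sits centred on the anvil: both the yellow ring and the white disc are at top (297,285). Next, the bearing, gripped about 6 mm above its underside so the fingers clear the cup rim.

```bash
python3 -m jog '{"jaw":[68,68,68,68,68,68,68,68],"slide":[[0,0,0],[0,0,0.4],[0,0,0.6],[0,0,0.6],[0,0,0.3],[0,0,0.15],[0,0,0.05],[0,0,0]],"spin":[0,0,0,0,0,0,0,0]}';python3 -m jog '{"jaw":[68,45,45,45,45,45,45],"slide":[[0,0,0],[0,0,0],[0,0,0],[0,0,0],[0,0,0],[0,0,0],[0,0,0]],"spin":[0,0,0,0,0,0,0]}' 25
```

```text
time_s: 19.5
ee_pos: [439.3, 370.8, 40.5]
ee_rot: [180.0, -0.0, 90.0]
force: [-0.3, 0.1, -0.8]
gripper_width: 68.7
gripper_force: 0.0
time_s: 20.2
ee_pos: [439.3, 371.1, 40.6]
ee_rot: [179.9, -0.0, 90.0]
force: [-0.3, 0.4, 1.4]
gripper_width: 51.1
gripper_force: 25.0
```

```bash
python3 -m jog '{"jaw":[45,45,45,45,45,45],"slide":[[0,0,-0.2],[0,0,-0.5],[0,0,-0.7],[0,0,-0.5],[0,0,-0.25],[0,0,0]],"spin":[0,0,0,0,0,0]}';python3 -m jog '{"jaw":[45,45,45,45,45,45,45,45,45,45],"slide":[[-0.5,0,0],[-1,0,0],[-1,0,0],[-1,0,0],[-1,0,0],[-1,0,0],[-1,0,0],[-1,0,0],[-1,0,0],[-1,0.4,0]],"spin":[0,0,0,0,0,0,0,0,0,0]}';python3 -m jog '{"jaw":[45,45,45,45,45,45,45,45],"slide":[[-1,0.6,0],[-1,0.7,0],[-0.8,0.7,0],[-0.6,0.5,0],[-0.4,0.31,0],[0,0,0.4],[0,0,0.4],[0,0,0]],"spin":[0,0,0,0,0,0,0,0]}'; python3 snap.py x p7 top,375,241 scene,346,215
```

```text
time_s: 20.8
ee_pos: [439.0, 371.0, 105.4]
ee_rot: [180.0, -0.0, 90.0]
force: [-0.4, 0.2, -2.8]
gripper_width: 50.7
gripper_force: 25.0
time_s: 21.8
ee_pos: [447.8, 83.6, 103.6]
ee_rot: [-179.7, 0.1, 90.0]
force: [0.1, 1.0, -2.7]
gripper_width: 51.0
gripper_force: 25.0
time_s: 22.6
ee_pos: [532.1, -27.2, 78.0]
ee_rot: [-179.6, -0.0, 90.1]
force: [0.2, -0.4, -2.3]
gripper_width: 50.9
gripper_force: 25.0
top 335 181
scene 306 155
```

View pics/p7.png

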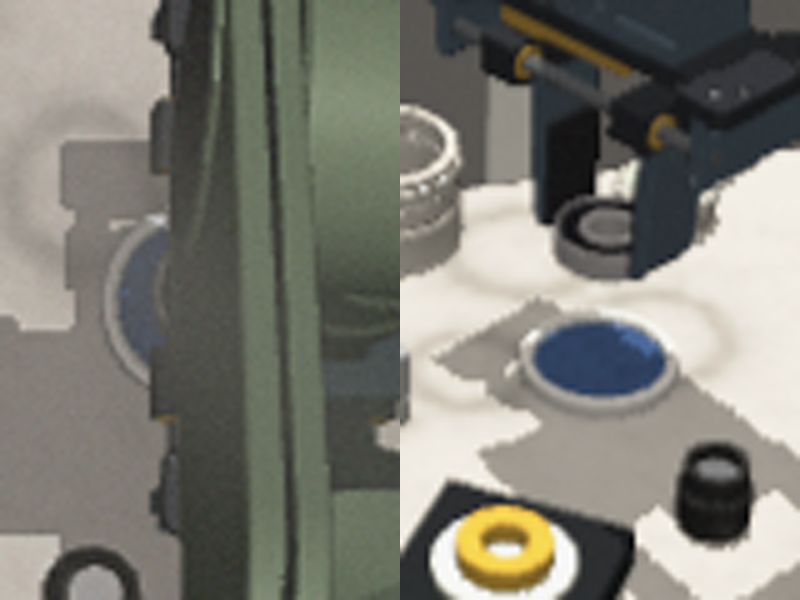

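The bearing hangs level, scene about (346,201), above the cup, whose rim is centred at about (345.5,226). I'll check that with a ray.

```bash
python3 -c "
from vis import *
print(ray('scene',[345.5,226],10), ray('scene',[326.7+0.3,263.3],38))"; python3 -m jog '{"jaw":[45,45,45,45,45,45,45,45],"slide":[[0,0,0],[0,0,0.4],[0,0,0.6],[0,0,0.5],[0,0,0.3],[0,0,0.2],[0,0,0],[0,0,0]],"spin":[0,0,0,0,0,0,0,0]}'
```

```text
[[535.14614866 -25.83893125]] [[447.1047395  122.54056485]]
time_s: 23.5
ee_pos: [535.7, -28.2, 21.1]
ee_rot: [179.9, 0.0, 90.0]
force: [-0.2, -0.2, -2.1]
gripper_width: 51.1
gripper_force: 25.0
```

```bash
python3 -m jog '{"jaw":[45,45,45,45,45,45],"slide":[[0.03,0,0.12],[0,0,0.1],[0,0,0.04],[0,0,0.02],[0,0,0],[0,0,0]],"spin":[0,0,0,0,0,0]}'
```

```text
time_s: 24.1
ee_pos: [535.2, -27.2, 12.6]
ee_rot: [180.0, 0.0, 90.0]
force: [-1.5, 0.5, 2.0]
gripper_width: 51.1
gripper_force: 25.0
```

```bash
python3 -m jog '{"jaw":[62,62,62,62,62,62,62,62],"slide":[[0,0,0],[0,0,0],[0,0,0],[0,0,0],[0,0,-0.3],[0,0,-0.8],[0,0,-1],[0,0,-1]],"spin":[0,0,0,0,0,0,0,0]}'; python3 -m jog '{"jaw":[82,82,82,82,82,82,82,82,82,82],"slide":[[0.5,-0.5,0],[1,-1,0],[1,-1,0],[1,-0.7,0],[1,0,0],[1,0,0],[1,0,0],[1,0,0],[1,0,0],[1,0,0]],"spin":[0,0,0,0,0,0,0,0,0,0]}';python3 -m jog '{"jaw":[82,82,82,82,82,82],"slide":[[1,0,0],[1,0,0],[1,0,0],[0.5,0,0],[0.28,0,0],[0,0,0]],"spin":[0,0,0,0,0,0]}'; python3 snap.py x p8 top,375,241 scene,236,285 scene,346,215; python3 -c "
import cv2;cv2.imwrite('pics/p8.png',cv2.resize(cv2.imread('pics/p8.png'),None,fx=.66,fy=.66))"
```

```text
time_s: 24.9
ee_pos: [535.2, -27.3, 106.8]
ee_rot: [-180.0, 0.0, 90.0]
force: [-0.2, -0.3, -1.5]
gripper_width: 62.0
gripper_force: 0.0
time_s: 25.9
ee_pos: [439.3, 259.1, 106.0]
ee_rot: [179.9, -0.0, 90.0]
force: [0.9, -0.4, -0.8]
gripper_width: 81.9
gripper_force: 0.0
time_s: 26.5
ee_pos: [439.2, 371.3, 105.4]
ee_rot: [180.0, 0.0, 90.1]
force: [0.2, -0.0, -1.1]
gripper_width: 82.0
gripper_force: 0.0
top 335 181
scene 196 225
scene 306 155
```

View pics/p8.png

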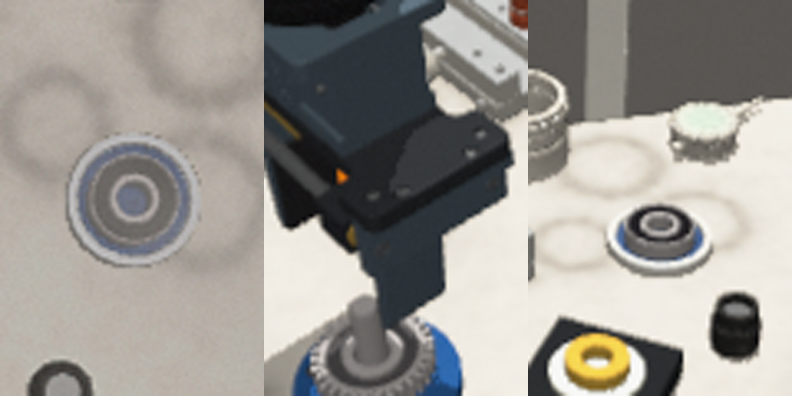

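The bearing sits centred in the cup: both rings are at about top (375,241). The gear remains on the post, with the open fingers above it. I'll lower to grip it.

```bash
python3 -m jog '{"jaw":[84,84,84,84,84,84,84,84],"slide":[[0,0,0.4],[0,0,0.7],[0,0,0.7],[0,0,0.5],[0,0,0.3],[0,0,0.15],[0,0,0],[0,0,0]],"spin":[0,0,0,0,0,0,0,0]}';python3 -m jog '{"jaw":[84,60,60,60,60,60,60],"slide":[[0,0,0],[0,0,0],[0,0,0],[0,0,0],[0,0,0],[0,0,0],[0,0,0]],"spin":[0,0,0,0,0,0,0]}' 30
```

```text
time_s: 27.45
ee_pos: [439.7, 371.3, 23.3]
ee_rot: [179.9, -0.0, 90.0]
force: [0.3, 0.1, -1.0]
gripper_width: 84.1
gripper_force: 0.0
time_s: 28.15
ee_pos: [439.7, 371.3, 23.2]
ee_rot: [179.9, -0.0, 90.0]
force: [0.4, 0.2, 0.7]
gripper_width: 64.7
gripper_force: 30.0
```

```bash
python3 -m jog '{"jaw":[60,60,60,60,60,60],"slide":[[0,0,-0.2],[0,0,-0.6],[0,0,-0.8],[0,0,-0.6],[0,0,-0.4],[0,0,0]],"spin":[0,0,0,0,0,0]}';python3 -m jog '{"jaw":[60,60,60,60,60,60,60,60,60,60],"slide":[[-0.5,0,0],[-1,0,0],[-1,0,0],[-1,0.05,0],[-1,0.05,0],[-1,0.05,0],[-1,0.05,0],[-1,0.05,0],[-1,0.05,0],[-1,0.05,0]],"spin":[0,0,0,0,0,0,0,0,0,0]}';python3 -m jog '{"jaw":[60,60,60,60,60,60,60,60,60,60],"slide":[[-1,0.05,0],[-1,0.05,0],[-1,0.05,0],[-1,0.05,0],[-1,0.05,0],[-1,0.05,0],[-1,0.05,0],[-0.8,0.05,0],[-0.5,0,0],[-0.38,0,0]],"spin":[0,0,0,0,0,0,0,0,0,0]}';python3 -m jog '{"jaw":[60,60,60,60],"slide":[[0,0,0.4],[0,0,0.4],[0,0,0],[0,0,0]],"spin":[0,0,0,0]}'; python3 snap.py x p9 top,452,282 scene,407,205
```

```text
time_s: 28.75
ee_pos: [439.7, 371.5, 102.1]
ee_rot: [179.9, -0.1, 90.0]
force: [-0.6, 0.4, -3.6]
gripper_width: 64.9
gripper_force: 30.0
time_s: 29.75
ee_pos: [447.9, 84.0, 99.6]
ee_rot: [-179.8, 0.1, 90.0]
force: [0.2, 0.2, -4.0]
gripper_width: 64.8
gripper_force: 30.0
time_s: 30.75
ee_pos: [460.5, -175.0, 100.0]
ee_rot: [-179.9, -0.1, 89.9]
force: [0.2, -0.1, -4.2]
gripper_width: 65.1
gripper_force: 30.0
time_s: 31.15
ee_pos: [461.3, -173.3, 76.1]
ee_rot: [-179.9, -0.0, 90.1]
force: [0.2, -0.6, -3.2]
gripper_width: 64.9
gripper_force: 30.0
top 412 222
scene 367 145
```

View pics/p9.png

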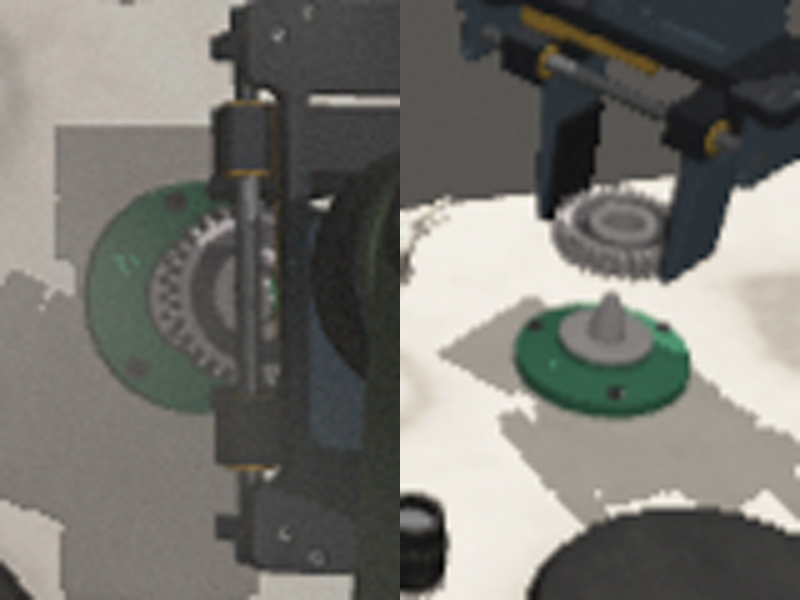

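The gear hangs level, scene about (409,192), above the cone, whose tip is at scene (409.4,203.8). In the first top view the seat centre was at (454,281.2). I'll check the alignment.

```bash
python3 -c "
from vis import *
print(ray('scene',[409.4,203.8],45),ray('top',[454,281.2],20),ray('top',[454.4,281.2],32))
im=cv2.imread('pics/top0.png')[:,:,::-1].copy()
g=mask(im,(50,30,30),(90,255,255),(452,282),35)
b=blob(g);f=np.zeros_like(g);cv2.drawContours(f,[b],-1,255,-1);k=f&~g&mask(im,(0,0,0),(180,255,255),(454,281),16)
print(circ('top',blob(k),20))"
```

```text
[[ 460.50847718 -172.10083005]] [[ 460.19759933 -174.63906408]] [[ 459.8548843  -172.00336883]]
(array([ 460.3, -173. ]), array([45.7, 47.4]), 'minc', array([ 459.9, -173.4]), 49.0)
```

```bash
python3 -m jog '{"jaw":[60,60,60,60,60,60],"slide":[[0,-0.02,0.3],[0,0,0.4],[0,0,0.3],[0,0,0.2],[0,0,0],[0,0,0]],"spin":[0,0,0,0,0,0]}';python3 -m jog '{"jaw":[60,60,60,60,60],"slide":[[0,0,0.15],[0,0,0.1],[0,0,0.05],[0,0,0],[0,0,0]],"spin":[0,0,0,0,0]}'
```

```text
time_s: 31.85
ee_pos: [461.4, -174.4, 40.9]
ee_rot: [180.0, 0.0, 90.0]
force: [-0.0, -0.0, -3.3]
gripper_width: 64.9
gripper_force: 30.0
time_s: 32.35
ee_pos: [461.3, -174.3, 31.9]
ee_rot: [180.0, 0.0, 90.0]
force: [-0.3, 0.6, -3.4]
gripper_width: 64.8
gripper_force: 30.0
```

```bash
python3 -m jog '{"jaw":[60,60,60,60],"slide":[[0.03,0,0.05],[0,0,0.05],[0,0,0],[0,0,0]],"spin":[0,0,0,0]}';python3 -m jog '{"jaw":[60,60,60,60],"slide":[[0,0,0.05],[0,0,0.04],[0,0,0],[0,0,0]],"spin":[0,0,0,0]}'
```

```text
time_s: 32.75
ee_pos: [461.3, -173.4, 28.8]
ee_rot: [180.0, 0.0, 90.0]
force: [-0.2, 0.3, -3.8]
gripper_width: 64.6
gripper_force: 30.0
time_s: 33.15
ee_pos: [461.3, -173.4, 26.1]
ee_rot: [180.0, 0.0, 90.0]
force: [-0.2, -0.0, -3.9]
gripper_width: 64.7
gripper_force: 30.0
```

```bash
python3 -m jog '{"jaw":[60,60,60,60],"slide":[[0,0,0.04],[0,0,0.03],[0,0,0],[0,0,0]],"spin":[0,0,0,0]}';python3 -m jog '{"jaw":[60,60,60,60],"slide":[[0,0,0.02],[0,0,0.02],[0,0,0],[0,0,0]],"spin":[0,0,0,0]}'
```

```text
time_s: 33.55
ee_pos: [461.4, -173.5, 24.1]
ee_rot: [180.0, 0.0, 90.0]
force: [0.7, -0.9, -3.1]
gripper_width: 64.7
gripper_force: 30.0
time_s: 33.95
ee_pos: [461.4, -173.6, 23.2]
ee_rot: [180.0, 0.0, 90.0]
force: [-0.1, -0.7, 1.3]
gripper_width: 64.6
gripper_force: 30.0
```

Seated at the expected height with contact on the seat. I'll release, back off and check.

```bash
python3 -m jog '{"jaw":[84,84,84,84,84,84,84,84],"slide":[[0,0,0],[0,0,0],[0,0,0],[0,0,0],[0,0,-0.3],[0,0,-0.8],[0,0,-1],[0,0,-1]],"spin":[0,0,0,0,0,0,0,0]}'; python3 -m jog '{"jaw":[84,84,84,84,84,84,84,84,84,84],"slide":[[0,0,-1],[0,0,-1],[0,0,-1],[0,0,-1],[-0.5,-0.5,0],[-1,-0.7,0],[-1,-0.7,0],[-0.6,-0.5,0],[0,0,0],[0,0,0]],"spin":[0,0,0,0,0,0,0,0,0,0]}'; python3 -c "
from vis import *
a=env.grab_frame('top')[:,:,::-1];s=env.grab_frame('scene')[:,:,::-1]
A=cv2.resize(a[170:330,190:510],None,fx=2.4,fy=2.4,interpolation=2)
B=cv2.resize(np.hstack([s[185:235,367:447],s[245:295,196:276]]),None,fx=4.8,fy=4.0,interpolation=2)
cv2.imwrite('pics/p10.png',np.vstack([A,B]))"
```

```text
time_s: 34.75
ee_pos: [461.0, -173.2, 117.3]
ee_rot: [-180.0, -0.0, 90.0]
force: [-0.1, -0.5, -0.8]
gripper_width: 84.3
gripper_force: 0.0
time_s: 35.75
ee_pos: [389.2, -266.3, 236.3]
ee_rot: [179.9, -0.0, 89.9]
force: [0.5, 0.1, -1.8]
gripper_width: 84.0
gripper_force: 0.0
```

View pics/p10.png

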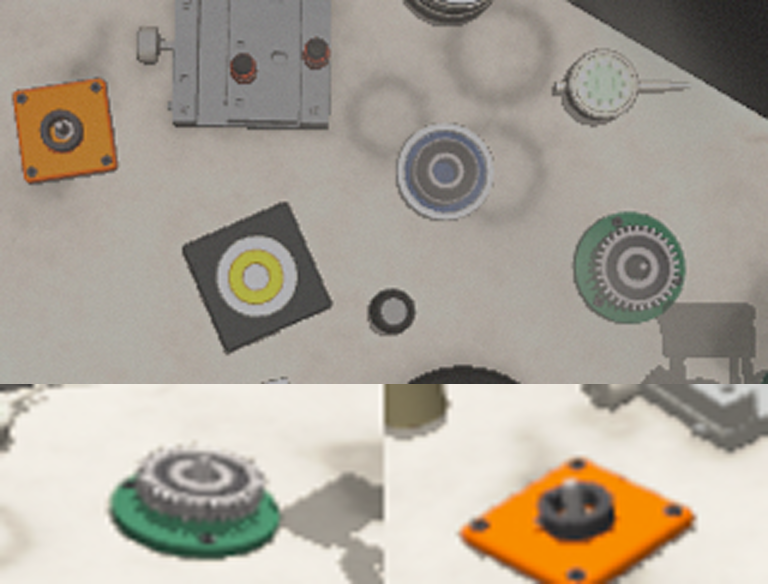

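All four parts are seated: the gear is level round the cone at picture (638,267), the bearing at (445,170), the spacer at (256,276) and the collar at (63,130). The dial indicator is where it was.

```bash
python3 -c "
from workcell import env
print(env.job_done())"
```

```text
the job is handed in; nothing more can be done
None
```

The job is handed in at about 36 s of robot time: in the final pictures the collar, spacer, bearing and gear are seated in their places, and the dial indicator looks unmoved; the judge's verdict was not shown.

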